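# Fit the green key stone into a tight row of marble blocks

### The job

Dry-fit the green key stone: nudge the two middle blocks of the row in the wooden frame apart until the opening is wide enough, then slide the key stone down between them, tongue first, until it stands fully home on the frame's floor, and let go. Be gentle, the stone edges chip: never press the stones hard against one another or against the frame. All four blocks must stay standing flat in the frame, in their order, and the bowl, jar and mallet must be left alone.

Things in the scene. Friction and masses are not known exactly. Their poses are not given: they have to be found in the camera images.
- frame: Wooden trough fixed to the bench, 94 (x) by 254 mm (y), open on top; origin: centre of its underside, z up. Floor 8 mm above it, 70 mm wide in x; rails along y 22 mm high. The row along y ends at two fixed upright steel stops, 42 mm high, 200 mm apart; the pair lies up to 9 mm off centre in y, unmeasured, to be felt. With all blocks against the stops the opening is 40 mm.
- block_a: White marble block at the +y end of the row, loose, 60 (x) by 40 (y) by 44 mm high, about 0.26 kg; origin at the centre of its underside. Stands on the frame's floor, axes along the frame's, 0 to 20 mm off its steel stop. A pair slides on the floor at a push of some 2 to 7 N if pushed low; pushed near the top edge blocks tip.
- block_b: Cream block, same size, between block_a and the opening.
- block_c: White block, same size, on the -y side of the opening. The opening between block_b and block_c is at first 16 to 19 mm wide: enough for the key's tongue, not for its head.
- block_d: Grey block, same size, at the -y end of the row.
- key: Green marble key stone, loose, 0.31 kg, T-shaped seen along x: below, a tongue 10 mm thick (y), 60 long (x), 30 high; above, a head 36 thick (y), 60 long (x), 45 high; square shoulders. Origin: centre of the tongue's underside, z up. Grip across its 60 mm length from above. With its shoulders 4 mm above the block tops the tongue ends 18 mm above the frame's floor and pushes blocks without tipping.
- stand: Small slotted wooden stand fixed to the bench, 56 mm (x) by 40 mm (y) by 36 mm high; origin at the centre of its underside. At the start the key hangs in its 18 mm slot (along x) with its shoulders on the stand's top, its underside 6 mm above the bench and its axes along the stand's. The stand may be on the left or on the right of the frame.
- bowl: Blue ceramic bowl, 90 mm across, 45 mm high, loose, a bystander on the side of the frame away from the key; origin at the centre of its underside.
- jar: Amber glass jar, 54 mm across, 75 mm high, loose, a bystander beyond the frame; origin at the centre of its underside.
- mallet: Hammer about 200 mm long, lying on the bench beyond the frame, loose, a bystander; origin under its middle.
Not all that is in view belongs to the job. What is shaped like the block_b but blue or red is not meant.

How it is judged (in metres and radians):
On the way:
1. the two middle blocks stand at least 36 mm apart while the key stone is not yet down between them (its underside more than 15 mm above the frame's floor) (y of block_b in the frame of block_c above 0.076 m and z of key in the frame of frame above 0.0225 m), for 0.1 s.
At the end, for the whole second after the job is handed in: The key is on the frame's floor (2.5 mm) between block_b and block_c, upright (0.06 rad), square to the frame (0.12 rad), within 10 mm of its centre line, at rest; all four blocks stand flat on the floor (2.5 mm, 0.06 rad), at rest and in their order (z of key in the frame of frame between 0.005 and 0.0105 m and y of key in the frame of block_b below -0.035 m and y of key in the frame of block_c above 0.035 m and x of key in the frame of frame between -0.01 and 0.01 m and angle between each of key, block_a, block_b, block_c, block_d's own z axis and vertical below 0.06 rad and linear speed of each of key, block_a, block_b, block_c, block_d below 0.02 m/s and angle between the y axis of key and the y axis of frame, either way round below 0.12 rad and y of block_a in the frame of block_b above 0.035 m and y of block_d in the frame of block_c below -0.035 m and z of each of block_a, block_b, block_c, block_d in the frame of frame below 0.0105 m); the robot touches nothing.
It fails at once if the key stone is pressed against a block with more than 18 N (contact force between key and block_a above 18 N or contact force between key and block_b above 18 N or contact force between key and block_c above 18 N or contact force between key and block_d above 18 N).
It fails at once if a block is pressed against its neighbour or against the frame with more than 18 N (contact force between frame and block_a above 18 N or contact force between any of frame, block_a and block_b above 18 N or contact force between frame and block_c above 18 N or contact force between any of frame, block_c and block_d above 18 N).
It fails at once if the key stone is dropped or pressed onto the frame with more than 40 N (contact force between key and frame above 40 N).
It fails at once if the bowl, the jar or the mallet is moved by more than 20 mm (distance of any of bowl, jar, mallet from where it was at the start of the episode above 0.02 m).
It also fails if it takes over 51 s, if anything falls off the work surface, if the arm or the gripper's body presses on something with over 40 N, if the wrist force passes 120 N, or if a joint passes its speed limit or range.

### The arm

A 6-joint arm with a two-finger parallel gripper is mounted at the origin on the work surface. World frame = base frame: x ahead of the robot, y to its left, z up, the work surface at z = 0. Lengths are in mm, angles in rad, forces in N, time in s.
With the tool pointing down it reaches from about 275 to 1000 mm from the base axis. Payload 8.4 kg.
Tool frame: the origin (TCP) lies at the very end of the fingers, on their centre line; the grasp point (between the pads) lies 19 mm behind it; z points along the fingers, y is the line along which they close (so a half turn about z gives the same grasp; the last joint's range is limited). The gripper opens to 85 mm and grips with 20 to 120 N. Pads are 22 mm wide; open, the fingers measure 114 mm over their backs; the gripper's body (76 mm by 85 mm) begins 54 mm behind the grasp point. The pads swing forward as they close: fully open they stand 13 mm farther back than shut.
Start: joints at [-1.173, 0.353, 1.633, -0, 1.155, -0.002], TCP at [243.27, -575.715, 231.281] pointing down, gripper open.
Joint ranges: [-2.63, 2.63], [-0.92, 2.1], [0.06, 2.66], [-1.3, 4.44], [0, 2.69], [-3.02, 3.02]. Speed limits (rad/s): [2.22, 2.22, 2.79, 3.14, 3.14, 3.14].

### API

Orientations are given as [roll, pitch, yaw] about the fixed x, y, z axes, in that order (R = Rz(yaw) Ry(pitch) Rx(roll)).
In Python, from rig import sensors, grab_frame, camera_params, order gives the robot as it stands. The module is installed in compiled form; this text tells all that it offers.
- The arm moves only by the tool move_arm, never from a script. Its argument "motion" is a list of rows, each a list of 7 numbers: the turn, a rotation vector about the tool's x, y, z in rad, then the shift along the tool's x, y, z in m, then the finger opening in m, from 0 to 0.0854. A call has 1 to 8 rows; each row is the pose to reach, as a shift and turn from the pose commanded when the call began, along the tool's axes at that moment; what a row does not reach only later rows make up. A row lasts 1/8 s, in which the tool goes at most 62.5 mm and 10.7 degrees, less where a joint would pass 70% of its speed; a pose out of reach is approached as far as the arm can. A call with a gripper value outside its range is refused whole. The fingers move at their own pace and stop on an object; "grip_force" is the grip in N (left out, the last holds). Time passes only in rows, so rows that repeat a pose let the fingers close. It gives the time, the measured TCP pose, the force, the opening and the grip force at its end, in the units of the state.
- sensors.sense(): the state, without advancing time (a new reading comes with each control period).
- grab_frame(name): name is "side" or "top"; returns (picture, depth): 420x560x3 uint8, red, green, blue; 420x560 float32, mm along the optical axis (not along the pixel's ray), 0 where there is no reading.
- camera_params(name): a dict with "camera_matrix" (3x3 intrinsics, pixels), "k1" (the pictures are not rectified: a ray, as slopes to the right and down, at radius r is drawn at 1 + k1 r^2 times it, then the intrinsics apply), "world_from_camera" (4x4, takes a point from camera to world coordinates). Camera axes: x right, y down, z forward; pixel columns grow to the right and rows downward; lengths in mm; the calibration is good to about 2 mm. A picture is of the moment at which its call begins. camera_params takes no time and is no camera call.
- order.sign_off(): hands the job in; it is judged then, once.
The state is a dict: "clock": time; "qpos": joint angles; "qvel": joint speeds; "joint_efforts": joint torques, N m; "eef_pos": TCP position; "tcp_rot": TCP orientation; "contact_force": force on the tool from outside, world axes, zero at the start; "wrist_torque": the same for the moment, N m; "opening": opening from 0.0 (shut) to 1.0 (fully open); "grasp_force": force on a finger pad.
Only numpy, scipy, OpenCV 4.12 (cv2) and the standard library are available. Lean on these libraries where they do the work, as an engineer would, in place of code of your own. Each camera call takes 0.05 s, during which the arm holds its last target. There are 200 camera calls.

## Working session

There is one attempt and no reset: what is moved stays moved. The work goes in short steps, Python scripts to look and compute and a tool call to move; the robot and the scene stay as the last step left them, time stands still between calls to the robot, and variables do not carry over. Pictures are saved under pics/ and viewed, at most 10 in all, crops included, and the job is handed in when it is done.

Besides the shell and the picture viewer there is one more tool, called after "Request:" as name([rows], argument=value, ...), one row to a line, values as JSON. move_arm: Moves the arm, as the interface text tells. Its arguments: {"type":"object","properties":{"motion":{"type":"array","items":{"type":"array","items":{"type":"number"}}},"grip_force":{"type":"number"}},"required":["motion"]}

```bash
mkdir -p pics; cat > h.py <<'E'
import numpy as np, cv2
from rig import sensors, grab_frame, camera_params, order
def cloud(name):
    im,d=grab_frame(name); p=camera_params(name)
    K=np.array(p["camera_matrix"]);k1=p["k1"];T=np.array(p["world_from_camera"])
    h,w=d.shape
    u,v=np.meshgrid(np.arange(w),np.arange(h))
    pts=np.stack([u,v],-1).reshape(-1,1,2).astype(np.float64)
    r=cv2.undistortPoints(pts,K,np.array([k1,0,0,0,0.]),).reshape(h,w,2)
    P=np.dstack([r*d[...,None],d])@T[:3,:3].T+T[:3,3]
    P[d==0]=np.nan
    return im,d,P,r,T
E
python3 - <<'E'
from h import *
for n in("top","side"):
    im,d,P,r,T=cloud(n); cv2.imwrite(f"pics/{n}0.png",im[...,::-1]); print(n,T.round(2).tolist(),camera_params(n)["k1"],(d==0).sum())
    np.savez(f"{n}0.npz",im=im,P=P)
print(sensors.sense())
E
```

```text
top [[-0.01, -0.98, 0.2, 370.86], [-1.0, 0.01, 0.0, 7.2], [-0.01, -0.2, -0.98, 995.13], [0.0, 0.0, 0.0, 1.0]] 0.015328420127606119 943
side [[0.99, -0.08, 0.07, 523.68], [-0.11, -0.7, 0.71, -563.71], [-0.0, -0.71, -0.7, 581.92], [0.0, 0.0, 0.0, 1.0]] -0.06215294441587993 928
{'clock': 0.1, 'qpos': array([-1.17341031e+00,  3.53585873e-01,  1.63407087e+00,  1.33406591e-05,
        1.15516984e+00, -2.40706729e-03]), 'qvel': array([-1.23605873e-03, -8.63780632e-04, -2.05866248e-03,  1.24770890e-05,
        1.05912743e-03,  6.20489073e-04]), 'joint_efforts': array([-6.28818943e-04, -6.06357837e+01, -3.42819822e+01, -1.23398886e-04,
        4.06810781e-03, -2.13547230e-05]), 'eef_pos': array([ 243.1029706 , -575.32244537,  230.62762764]), 'tcp_rot': array([-3.14035875e+00, -1.51683480e-05,  3.99787677e-01]), 'contact_force': array([ 0.14713615, -0.767308  , -0.48714693]), 'wrist_torque': array([ 0.05929121, -0.0295221 , -0.00683639]), 'grasp_force': 0.0, 'opening': 1.003533297162496}
```

View pics/top0.png

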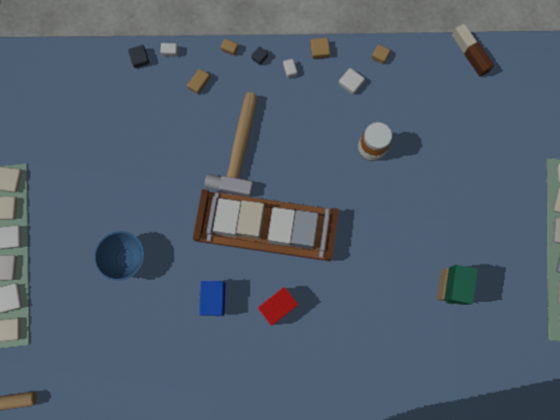

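View pics/side0.png

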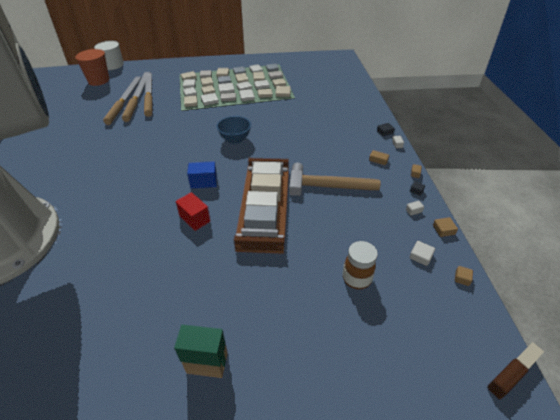

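The top view shows the frame at about (266,225). From left (+y) to right the row is white a (227,217), cream b (250,218), white c (281,226) and grey d (305,229). The green key is on its stand at (461,285), the bowl at (120,256), the jar at (376,140), and the mallet head at (228,185) close to the frame. The blue (212,298) and red (278,306) blocks are decoys. The side view agrees, with the key at (202,345).

```bash
cat >> h.py <<'E'
def rect(q):
    c,s,a=cv2.minAreaRect(q.astype(np.float32)); 
    if s[0]<s[1]: s=(s[1],s[0]); a+=90
    a=(a+90)%180-90
    return np.round(c,1).tolist(),np.round(s,1).tolist(),round(a,2)
def big(m):
    m=cv2.morphologyEx(m.astype(np.uint8),cv2.MORPH_OPEN,np.ones((2,2)))
    n,l,s,_=cv2.connectedComponentsWithStats(m,connectivity=4); return l==1+np.argmax(s[1:,4])
E
python3 - <<'E'
from h import *
for n in("top","side"):
    D=np.load(n+"0.npz");im=D["im"];P=D["P"];z=P[...,2]
    hsv=cv2.cvtColor(im,cv2.COLOR_RGB2HSV);H,S,V=[hsv[...,i].astype(int) for i in range(3)]
    near=(P[...,0]>250)&(P[...,0]<750)&(abs(P[...,1])<500)
    g=big((H>60)&(H<95)&(S>120)&(z>72)&near)
    print(n,"key top",rect(P[g][:,:2]),np.median(z[g]),g.sum())
    st=(H<25)&(S>100)&near&(abs(P[...,:2]-np.nanmedian(P[g][:,:2],0)).max(-1)<80)&(z>5)
    print(" stand",rect(P[big(st)][:,:2]),np.nanmax(z[big(st)]))
    w=(S<110)&(V>60)&(z>46)&(z<60)&near&(P[...,0]<600)&(abs(P[...,1]-30)<180)
    for i in range(4): pass
    N,l,s,c=cv2.connectedComponentsWithStats(w.astype(np.uint8),connectivity=4)
    for i in range(1,N):
        if s[i,4]>60:
            m=l==i; print(" blk",s[i,4],c[i].round(),rect(P[m][:,:2]),np.median(z[m]).round(1),hsv[m].mean(0).round())
    fr=big((H<15)&(S>120)&near&(z>8)&(z<45)&(P[...,0]>380))
    print(" frame",rect(P[fr][:,:2]),np.median(z[fr]).round(1))
E
```

```text
top key top ([436.4, -309.3], [65.9, 64.4], 79.79) nan 807
 stand ([421.0, -271.3], [12.9, 3.3], 0.6) 35.65860401873135
 blk 1505 [238. 217.] ([561.7, 88.7], [81.9, 63.0], 81.04) 52.6 [ 43.  15. 157.]
 blk 1497 [292. 227.] ([543.7, -8.5], [82.1, 60.9], 82.04) 52.5 [ 83.  15. 146.]
 frame ([512.4, 39.6], [198.7, 16.4], 80.65) nan
side key top ([444.0, -302.5], [44.4, 29.1], -12.48) nan 360Traceback (most recent call last):
  File "<stdin>", line 9, in <module>
  File "h.py", line 20, in big
    n,l,s,_=cv2.connectedComponentsWithStats(m,connectivity=4); return l==1+np.argmax(s[1:,4])
                                                                            ~~~~~~~~~^^^^^^^^^
    return _wrapfunc(a, 'argmax', axis=axis, out=out, **kwds)
    return bound(*args, **kwds)
ValueError: attempt to get argmax of an empty sequence
```

```bash
python3 - <<'E'
from h import *
D=np.load("top0.npz");im=D["im"];P=D["P"];z=P[...,2]
hsv=cv2.cvtColor(im,cv2.COLOR_RGB2HSV)
a=cv2.resize(im[255:315,425:495],None,fx=6,fy=6,interpolation=cv2.INTER_CUBIC)
b=cv2.resize(im[185:265,185:345],None,fx=4,fy=4,interpolation=cv2.INTER_CUBIC)
c=np.zeros((700,660,3),np.uint8)[:690]; 
o=np.zeros((600,790,3),np.uint8); o[:240,:280]=cv2.resize(im[255:315,425:495],(280,240)); o[250:600,:700]=cv2.resize(im[185:265,185:345],(700,350),interpolation=cv2.INTER_CUBIC)
D2=np.load("side0.npz"); o[:240,300:580]=cv2.resize(D2["im"][320:380,170:240],(280,240))
cv2.imwrite("pics/crop.png",o[...,::-1])
for n,D in (("top",D),("side",D2)):
    im=D["im"];P=D["P"];z=P[...,2];hsv=cv2.cvtColor(im,cv2.COLOR_RGB2HSV);H,S=hsv[...,0].astype(int),hsv[...,1].astype(int)
    g=(H>60)&(H<95)&(S>110)&(abs(P[...,0]-436)<70)&(abs(P[...,1]+309)<70)
    q=P[g]; print(n,g.sum(),"z hist",np.histogram(q[:,2],bins=np.arange(-10,101,10))[0])
    t=q[(q[:,2]>76)&(q[:,2]<87)]; print(rect(t[:,:2]),np.median(t,0),np.percentile(t,[1,99],axis=0).round(1).tolist())
E
```

```text
top 1030 z hist [  0   1   1   2   5  49  64  75 237 596   0]
([437.1, -295.3], [60.1, 36.9], -12.95) [ 436.65079883 -294.72310996   81.13844825] [[406.7, -316.4, 76.9], [466.9, -273.5, 84.5]]
side 1602 z hist [  0   1  10   7  25 143 134 141 624 517   0]
([437.7, -297.4], [59.9, 37.2], -13.73) [ 437.93467888 -298.83996536   79.98572087] [[407.5, -319.0, 77.0], [467.6, -276.9, 82.3]]
```

View pics/crop.png

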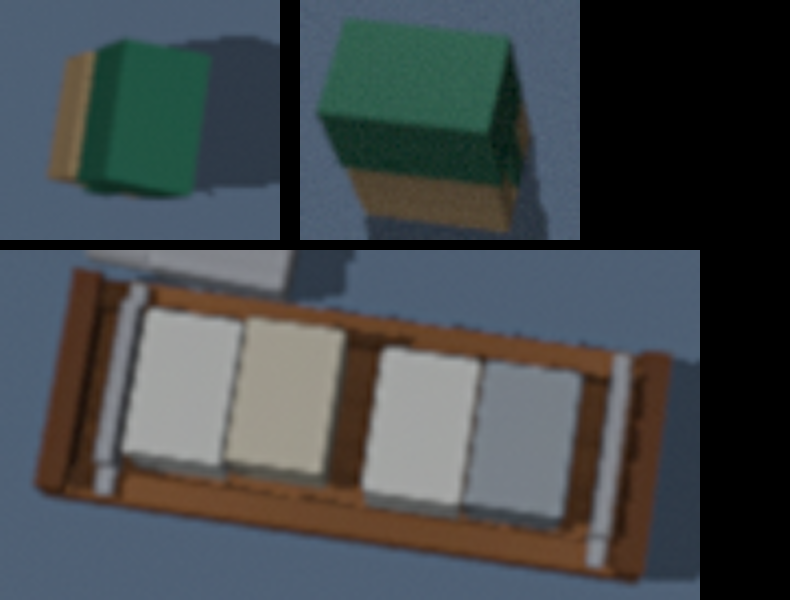

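The crops confirm the green T-stone on its stand at top-view (461,285) and the order white, cream, gap, white, grey in the frame. Next I'll measure the frame and row in both views.

```bash
cat >> h.py <<'E'
def inter(r,T,z):   # rays onto plane z
    d=np.dstack([r,np.ones(r.shape[:2])])@T[:3,:3].T
    return T[:3,3]+d*((z-T[2,3])/d[...,2])[...,None]
E
python3 - <<'E'
from h import *
th0=np.deg2rad(-9.7)
for n in("top","side"):
    D=np.load(n+"0.npz");im=D["im"];P=D["P"];z=P[...,2]
    hsv=cv2.cvtColor(im,cv2.COLOR_RGB2HSV);H,S,V=[hsv[...,i].astype(int) for i in range(3)]
    box=(abs(P[...,0]-552)<90)&(abs(P[...,1]-40)<170)
    w=box&(S<110)&(z>46)&(z<60)
    q=P[w]; 
    N,l,s,c=cv2.connectedComponentsWithStats(w.astype(np.uint8),connectivity=4)
    for i in range(1,N):
        if s[i,4]>150: m=l==i; print(n,"blk",s[i,4],rect(P[m][:,:2]),np.median(P[m],0).round(1))
    f=box&((H<14)|(H>170))&(S>110)&(z>4)&(z<40)
    q=P[f]; print(" frame rect all",len(q),rect(q[:,:2]),"zhist",np.histogram(q[:,2],bins=np.arange(4,41,4))[0])
    # in frame coords about (552.7,40.1)
    ex=np.array([np.cos(th0),np.sin(th0)]);ey=np.array([-np.sin(th0),np.cos(th0)])
    t=q[(q[:,2]>17)]; L=(t[:,:2]-[552.7,40.1])
    x,y=L@ex,L@ey; mid=abs(y)<90
    print(" rail x hist",np.histogram(x[mid],bins=np.arange(-60,61,4))[0])
    print(" y pct",np.percentile(y,[.5,99.5]).round(1),"x pct",np.percentile(x[mid],[1,99]).round(1))
    for sgn in(-1,1):
        k=mid&(x*sgn>33); 
        if k.sum()>30: p=np.polyfit(y[k],x[k],1); print("  rail",sgn,k.sum(),p.round(4),"med z",np.median(t[k][:,2]).round(1))
E
```

```text
top blk 1505 ([561.7, 88.7], [81.9, 63.0], 81.04) [561.1  88.3  52.6]
top blk 1497 ([543.7, -8.5], [82.1, 60.9], 82.04) [542.6  -8.1  52.5]
 frame rect all 2655 ([552.4, 39.4], [251.2, 94.6], 80.89) zhist [231 411  43 103 941 299  73 435 119]
 rail x hist [  0   0   2 190 201 210  49   0   0   0   0   0   0   0   0   0   0   0
   0   0   0   0   0   9  90 192 122   0   0   0]
 y pct [-125.9  124.2] x pct [-47.5  46.5]
  rail -1 652 [-1.08000e-02 -4.12913e+01] med z 22.7
  rail 1 413 [-9.00000e-04  4.20443e+01] med z 22.6
side blk 724 ([561.9, 86.9], [86.1, 60.9], 84.74) [561.4  80.6  51.9]
side blk 936 ([543.3, -10.9], [84.0, 60.2], 81.74) [543.2 -15.5  51.6]
 frame rect all 1232 ([553.2, 35.2], [251.6, 91.5], 80.94) zhist [ 69  65  49  76 571  71  68 258   5]
 rail x hist [  0   0   0  13 106  79  15   0   0   0   0   0   0   0   0   0   0   0
   0   0   0   0   0  15  96 108  83   0   0   0]
 y pct [-130.   119.8] x pct [-44.3  47.4]
  rail -1 213 [-6.10000e-03 -4.02495e+01] med z 21.8
  rail 1 302 [-9.30000e-03  4.13473e+01] med z 21.8
```

```bash
cat >> h.py <<'E'
def go(x,y,z,yaw_deg):
    s=sensors.sense(); p=s["eef_pos"]; w=s["tcp_rot"][2]
    d=np.array([x,y,z])-p; c,n=np.cos(w),np.sin(w)
    dy=(np.deg2rad(yaw_deg)-w+np.pi)%(2*np.pi)-np.pi
    print("turn z",round(-dy,4),"shift m",(np.array([d[0]*c+d[1]*n,d[0]*n-d[1]*c,-d[2]])/1000).round(4))
E
python3 -c "
from h import *
go(437.4,-296.3,150,76.7)"
```

```text
turn z -0.9389 shift m [ 0.2876 -0.1814  0.0806]
```

Request:
move_arm([
  [0, 0, -0.13, 0.03, -0.02, 0.005, 0.085],
  [0, 0, -0.29, 0.08, -0.05, 0.015, 0.085],
  [0, 0, -0.45, 0.13, -0.082, 0.03, 0.085],
  [0, 0, -0.61, 0.18, -0.1135, 0.045, 0.085],
  [0, 0, -0.77, 0.23, -0.145, 0.06, 0.085],
  [0, 0, -0.9, 0.27, -0.17, 0.075, 0.085],
  [0, 0, -0.939, 0.2876, -0.1814, 0.0806, 0.085],
  [0, 0, -0.939, 0.2876, -0.1814, 0.0806, 0.085],
])

```text
clock: 1.1
eef_pos: [437.8, -295.3, 150.0]
tcp_rot: [-3.14, -0.001, 1.341]
contact_force: [-0.4, -0.4, 0.5]
opening: 0.992
grasp_force: 0.0
```

```bash
python3 -c "
from h import *
s=sensors.sense();print(s['clock'],s['eef_pos'],s['tcp_rot'],s['contact_force'])
go(437.4,-296.3,43,76.7)"
```

```text
1.1 [ 437.81982725 -295.2636644   150.00741886] [-3.14020370e+00 -5.93810751e-04  1.34114203e+00] [-0.36023333 -0.39788705  0.52831968]
turn z 0.0025 shift m [-0.0011 -0.0002  0.107 ]
```

Request:
move_arm([
  [0, 0, 0, -0.001, 0, 0.03, 0.085],
  [0, 0, 0, -0.001, 0, 0.07, 0.085],
  [0, 0, 0, -0.001, 0, 0.1, 0.085],
  [0, 0, 0, -0.001, 0, 0.114, 0.085],
  [0, 0, 0, -0.001, 0, 0.114, 0.085],
])

```text
clock: 1.72
eef_pos: [436.8, -298.0, 36.3]
tcp_rot: [-3.14, -0.0, 1.338]
contact_force: [0.1, -0.0, 0.6]
opening: 0.997
grasp_force: 0.0
```

Request:
move_arm([
  [0, 0, 0, 0, 0, 0, 0.05],
  [0, 0, 0, 0, 0, 0, 0.05],
  [0, 0, 0, 0, 0, 0, 0.05],
  [0, 0, 0, 0, 0, 0, 0.05],
  [0, 0, 0, 0, 0, 0, 0.05],
], grip_force=100)

```text
clock: 2.35
eef_pos: [438.1, -298.3, 38.2]
tcp_rot: [3.14, 0.001, 1.339]
contact_force: [-1.7, -0.5, 5.1]
opening: 0.692
grasp_force: 107.6
```

Request:
move_arm([
  [0, 0, 0, 0, 0, -0.005, 0.05],
  [0, 0, 0, 0, 0, -0.02, 0.05],
  [0, 0, 0, 0, 0, -0.05, 0.05],
  [0, 0, 0, 0, 0, -0.09, 0.05],
  [0, 0, 0, 0, 0, -0.12, 0.05],
  [0, 0, 0, 0, 0, -0.12, 0.05],
])

```text
clock: 3.1
eef_pos: [438.8, -298.6, 159.7]
tcp_rot: [3.136, 0.002, 1.339]
contact_force: [-0.3, 0.2, -2.5]
opening: 0.691
grasp_force: 107.9
```

```bash
python3 -c "
from h import *
s=sensors.sense();print(s['clock'],s['eef_pos'],s['tcp_rot'],s['contact_force'],s['wrist_torque'],s['opening'])
# stand-side height: 140; gap approx (552.7,39.0) frame yaw -9.2 -> tool yaw 80.8+76.7-76.7
go(552.7,39.0,158,80.8)"
```

```text
3.1 [ 438.80012926 -298.56635948  159.66113182] [3.13646215e+00 1.94727303e-03 1.33884976e+00] [-0.33800632  0.24271839 -2.46276909] [ 0.02478907 -0.07545654 -0.02340082] 0.6905783815848833
turn z -0.0714 shift m [0.3547 0.0333 0.0017]
```

Request:
move_arm([
  [0, 0, -0.005, 0.02, 0.002, 0, 0.05],
  [0, 0, -0.01, 0.07, 0.006, 0, 0.05],
  [0, 0, -0.03, 0.13, 0.012, 0, 0.05],
  [0, 0, -0.04, 0.19, 0.018, 0, 0.05],
  [0, 0, -0.05, 0.25, 0.023, 0, 0.05],
  [0, 0, -0.06, 0.31, 0.029, 0, 0.05],
  [0, 0, -0.0714, 0.345, 0.0323, 0, 0.05],
  [0, 0, -0.0714, 0.3547, 0.0333, 0, 0.05],
])

```text
clock: 4.1
eef_pos: [550.5, 42.8, 155.1]
tcp_rot: [-3.139, 0.0, 1.413]
contact_force: [-0.1, -0.7, -2.9]
opening: 0.695
grasp_force: 107.9
```

Request:
move_arm([
  [0, 0, 0, 0, 0, 0, 0.05],
  [0, 0, 0, 0, 0, 0, 0.05],
])

```text
clock: 4.35
eef_pos: [550.5, 39.1, 156.1]
tcp_rot: [-3.14, 0.001, 1.409]
contact_force: [0.3, -0.3, -2.7]
opening: 0.692
grasp_force: 107.9
```

```bash
cat >> h.py <<'E'
def keytop(n,zc,save=None):
    im,d,P,r,T=cloud(n)
    if save: cv2.imwrite(save,im[...,::-1])
    hsv=cv2.cvtColor(im,cv2.COLOR_RGB2HSV);H,S=hsv[...,0].astype(int),hsv[...,1].astype(int)
    g=(H>60)&(H<95)&(S>110)&(abs(P[...,0]-553)<90)&(abs(P[...,1]-39)<90)&(P[...,2]>20)
    q=P[g]; return im,P,g,q
E
python3 -c "
from h import *
s=sensors.sense();print(s['clock'],s['eef_pos'],s['tcp_rot'],s['contact_force'],s['wrist_torque'],s['opening'])
for n in('top','side'):
    im,P,g,q=keytop(n,0,'pics/hold_%s.png'%n)
    print(n,len(q),np.histogram(q[:,2],bins=np.arange(80,240,8)))
    np.savez('hold_%s.npz'%n,im=im,P=P)
"; python3 -c "
import cv2,numpy as np
a=cv2.imread('pics/hold_top.png')[120:290,150:370];b=cv2.imread('pics/hold_side.png')[40:290,150:400]
o=np.zeros((600,800,3),np.uint8);a=cv2.resize(a,(400,309));b=cv2.resize(b,(400,400));o[:309,:400]=a;o[:400,400:]=b;cv2.imwrite('pics/hold.png',o)"
```

```text
4.35 [550.46269602  39.07515508 156.09788101] [-3.14026684e+00  5.63914969e-04  1.40947232e+00] [ 0.34932726 -0.25155507 -2.65147878] [ 0.00898865 -0.01244556  0.02165538] 0.6918349872097909
top 6 (array([0, 0, 0, 0, 0, 0, 0, 0, 0, 0, 0, 0, 0, 0, 1, 2, 0, 0, 0]), array([ 80,  88,  96, 104, 112, 120, 128, 136, 144, 152, 160, 168, 176,
       184, 192, 200, 208, 216, 224, 232]))
side 1251 (array([  0,   0,   0,   0,   0,  24,  95, 102,   9,  81, 107, 115, 119,
       118, 403,  15,   5,   4,   2]), array([ 80,  88,  96, 104, 112, 120, 128, 136, 144, 152, 160, 168, 176,
       184, 192, 200, 208, 216, 224, 232]))
```

View pics/hold.png

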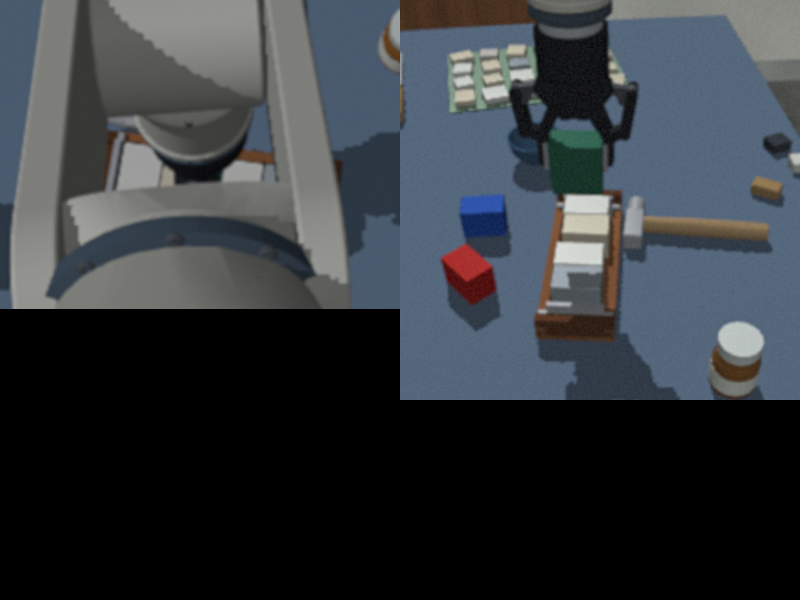

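The top view is blocked by the arm. The side view shows the key held upright over the gap at crop (577,160), with the tongue down, so I'll measure it against the row in the same camera.

```bash
cat >> h.py <<'E'
TH=np.deg2rad(-9.2); EX=np.array([np.cos(TH),np.sin(TH)]); EY=np.array([-np.sin(TH),np.cos(TH)]); C0=np.array([552.7,39.0])
def proj(n,X):
    p=camera_params(n); T=np.linalg.inv(np.array(p["world_from_camera"]))
    rv,_=cv2.Rodrigues(T[:3,:3]); return cv2.projectPoints(X.astype(float),rv,T[:3,3],np.array(p["camera_matrix"]),np.array([p["k1"],0,0,0,0.]))[0].reshape(-1,2)
def prof(n,im,ys,z,xs=np.arange(-12,13,2)):
    g=np.array([np.r_[C0+x*EX+y*EY,z] for y in ys for x in xs]); uv=proj(n,g).astype(np.float32)
    v=cv2.remap(im.astype(np.float32),uv[:,0].reshape(len(ys),-1),uv[:,1].reshape(len(ys),-1),cv2.INTER_LINEAR)
    return v.mean(1)
def loc(P): return np.c_[(P[:,:2]-C0)@EX,(P[:,:2]-C0)@EY,P[:,2]]
E
python3 - <<'E'
from h import *
for n in("top","side"):
    im=np.load(n+"0.npz")["im"]; ys=np.arange(-116,116.1,1.)
    v=prof(n,im,ys,52); s=v.sum(1); b=v[:,0]-v[:,2]
    d=np.diff(s); k=[i for i in range(2,len(d)-2) if abs(d[i])>12 and abs(d[i])==abs(d[i-2:i+3]).max()]
    print(n,"edges",[(float(ys[i]+.5),int(d[i])) for i in k]); 
    d=np.diff(b); k=[i for i in range(2,len(d)-2) if abs(d[i])>5 and abs(d[i])==abs(d[i-2:i+3]).max()]
    print("  hue edges",[(float(ys[i]+.5),int(d[i])) for i in k])
D=np.load("hold_side.npz");im=D["im"];P=D["P"]
hsv=cv2.cvtColor(im,cv2.COLOR_RGB2HSV);H,S=hsv[...,0].astype(int),hsv[...,1].astype(int)
g=(H>60)&(H<95)&(S>110)&(abs(P[...,0]-553)<60)&(abs(P[...,1]-39)<60)&(P[...,2]>110)
q=loc(P[g])
for lo,hi in((122,140),(154,165),(165,180),(180,192),(195,202)):
    t=q[(q[:,2]>lo)&(q[:,2]<hi)]; t=t[abs(t[:,0]-np.median(t[:,0]))<26]
    p=np.polyfit(t[:,0],t[:,1],1); print(lo,hi,len(t),"med",np.median(t,0).round(1),"slope",p.round(4),"xrange",np.percentile(q[(q[:,2]>lo)&(q[:,2]<hi)][:,0],[1,99]).round(1))
print("zmax/min",np.percentile(q[:,2],[.5,99.5]))
E
```

```text
top edges [(-109.5, 66), (-101.5, -67), (-89.5, 58), (-47.5, 58), (-7.5, -93), (9.5, 69), (48.5, -38), (51.5, 47), (91.5, -87), (95.5, 60), (101.5, -64), (108.5, -21), (112.5, 27)]
  hue edges [(-109.5, -10), (-100.5, 15), (-90.5, -15), (-49.5, 5), (-5.5, 11), (5.5, -8), (49.5, -5), (102.5, 13), (108.5, -6), (112.5, 7)]
side edges [(-113.5, -60), (-91.5, 43), (-49.5, 42), (-11.5, -50), (7.5, 43), (43.5, -14), (49.5, 30), (88.5, -63), (100.5, 17)]
  hue edges [(91.5, 8), (100.5, -10)]
122 140 155 med [ -1.1  -3.5 133.2] slope [ 1.800e-03 -3.474e+00] xrange [-30.   25.4]
154 165 131 med [ -4.6 -16.5 159.7] slope [-6.00000e-04 -1.64397e+01] xrange [-30.4  26.6]
165 180 195 med [  1.1 -16.7 172.4] slope [-6.00000e-04 -1.66489e+01] xrange [-29.8  26.7]
180 192 163 med [ -1.9 -16.5 185.8] slope [ 4.20000e-03 -1.64602e+01] xrange [-28.8  26.9]
195 202 332 med [ -1.8  -3.4 198.4] slope [-0.0248 -2.5875] xrange [-31.3  26.9]
zmax/min [126.26626797 316.90363481]
```

Request:
move_arm([
  [0, 0, 0, -0.001, 0.001, 0.01, 0.05],
  [0, 0, 0, -0.0023, 0.0022, 0.03, 0.05],
  [0, 0, 0, -0.0023, 0.0022, 0.05, 0.05],
  [0, 0, 0, -0.0023, 0.0022, 0.062, 0.05],
  [0, 0, 0, -0.0023, 0.0022, 0.066, 0.05],
  [0, 0, 0, -0.0023, 0.0022, 0.066, 0.05],
  [0, 0, 0, -0.0023, 0.0022, 0.066, 0.05],
])

```text
clock: 5.32
eef_pos: [553.6, 37.3, 91.3]
tcp_rot: [3.141, -0.0, 1.41]
contact_force: [-0.6, -0.5, -2.6]
opening: 0.69
grasp_force: 107.9
```

```bash
cat > look.py <<'E'
from h import *
import sys
s=sensors.sense();e=s['eef_pos'];print(s['clock'],"tcp loc",loc(e[None]).round(2),"rot",s['tcp_rot'].round(4),"F",(s['contact_force'][:2]@EX).round(2),(s['contact_force'][:2]@EY).round(2),s['contact_force'][2].round(2),"M",s['wrist_torque'].round(3))
im,d,P,r,T=cloud("side"); cv2.imwrite("pics/%s.png"%sys.argv[1],im[...,::-1]); c=im[100:270,200:340]
cv2.imwrite("pics/%s_c.png"%sys.argv[1],cv2.resize(c,None,fx=3.5,fy=3.5,interpolation=cv2.INTER_CUBIC)[...,::-1])
hsv=cv2.cvtColor(im,cv2.COLOR_RGB2HSV);H,S=hsv[...,0].astype(int),hsv[...,1].astype(int)
L=loc(P.reshape(-1,3)).reshape(P.shape)
g=(H>60)&(H<95)&(S>110)&(abs(L[...,0])<45)&(abs(L[...,1])<50)&(L[...,2]>20)
q=L[g]; zs=q[:,2]; front=q[abs(q[:,0])<22]
zt=np.percentile(zs,95)
for lo,hi in((-44,-4),(-64,-49),(-80,-72)):
    t=front[(front[:,2]>zt+hi*0+(lo if 1 else 0))&(front[:,2]<zt+hi)]
    if len(t)>15: print(lo,hi,len(t),"y med",np.median(t[:,1]).round(2),"slope x",np.polyfit(t[:,0],t[:,1],1)[0].round(4),"slope z",np.polyfit(t[:,2],t[:,1],1)[0].round(4))
print("x range",np.percentile(q[:,0],[1,99]).round(1),"z",np.percentile(zs,[1,95]).round(1))
ys=np.arange(-116,116.1,1.)
for nm,xs in(("mid",np.arange(-12,13,2)),("left",np.arange(-26,-19,2)),("right",np.arange(19,27,2))):
    v=prof("side",im,ys,52,xs); s=v.sum(1); dd=np.diff(s)
    print(nm,[(float(ys[i]+.5),int(dd[i])) for i in range(2,len(dd)-2) if abs(dd[i])>12 and abs(dd[i])==abs(dd[i-2:i+3]).max()])
E
python3 look.py l1
```

```text
5.325 tcp loc [[ 1.17 -1.54 91.28]] rot [ 3.1406e+00 -2.0000e-04  1.4102e+00] F -0.53 -0.56 -2.61 M [-0.01  -0.051  0.   ]
-44 -4 361 y med -17.82 slope x 0.0012 slope z -0.0107
-64 -49 61 y med -4.81 slope x -0.0022 slope z -0.0795
x range [-27.  31.] z [ 62.3 135.1]
mid [(-52.5, 15), (3.5, -28), (88.5, 18)]
left [(-78.5, 25), (-59.5, -14), (-53.5, 20), (-45.5, 16), (-41.5, 15), (-35.5, 21), (-26.5, -27), (-10.5, -22), (3.5, -29), (92.5, 17)]
right [(-51.5, 19), (1.5, -30)]
```

View pics/l1_c.png

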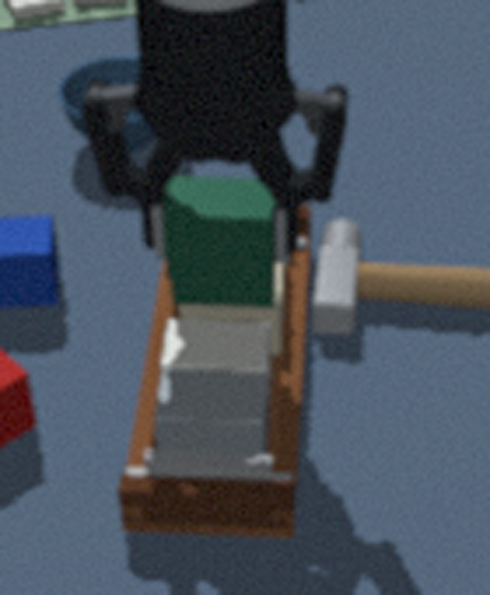

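Request:
move_arm([
  [0, 0, 0, -0.0008, -0.0012, 0, 0.05],
  [0, 0, 0, -0.0008, -0.0012, 0.003, 0.05],
  [0, 0, 0, -0.0008, -0.0012, 0.006, 0.05],
  [0, 0, 0, -0.0008, -0.0012, 0.009, 0.05],
  [0, 0, 0, -0.0008, -0.0012, 0.012, 0.05],
  [0, 0, 0, -0.0008, -0.0012, 0.014, 0.05],
])

```text
clock: 6.12
eef_pos: [551.7, 36.7, 76.4]
tcp_rot: [-3.141, 0.0, 1.41]
contact_force: [0.6, 0.4, -3.2]
opening: 0.688
grasp_force: 107.9
```

Request:
move_arm([
  [0, 0, 0, 0, 0, 0.003, 0.05],
  [0, 0, 0, 0, 0, 0.006, 0.05],
  [0, 0, 0, 0, 0, 0.009, 0.05],
  [0, 0, 0, 0, 0, 0.012, 0.05],
  [0, 0, 0, 0, 0, 0.015, 0.05],
  [0, 0, 0, 0, 0, 0.018, 0.05],
  [0, 0, 0, 0, 0, 0.019, 0.05],
  [0, 0, 0, 0, 0, 0.019, 0.05],
])

```text
clock: 7.12
eef_pos: [551.8, 36.7, 57.6]
tcp_rot: [-3.141, 0.0, 1.41]
contact_force: [0.2, 0.7, -2.4]
opening: 0.692
grasp_force: 107.9
```

```bash
python3 look.py l2
```

```text
7.125 tcp loc [[-0.53 -2.46 57.62]] rot [-3.1415  0.      1.4102] F 0.04 0.74 -2.45 M [-0.028  0.037 -0.041]
-44 -4 387 y med -16.76 slope x -0.0013 slope z 0.8259
-64 -49 128 y med -18.37 slope x -0.0001 slope z 0.013
x range [-29.9  30.5] z [ 59.  122.6]
mid [(-71.5, 12), (-65.5, -13), (-52.5, 15), (-14.5, -34), (39.5, 21), (77.5, 42), (87.5, -67)]
left [(-87.5, 30), (-77.5, -24), (-74.5, -23), (-53.5, 21), (-50.5, 21), (-14.5, -38), (46.5, 16), (77.5, 46), (89.5, -60)]
right [(-70.5, 34), (-64.5, -42), (-54.5, 19), (-16.5, -31), (36.5, 13), (41.5, 15), (64.5, -13), (71.5, -14)]
```

Request:
move_arm([
  [0, 0, 0, 0.001, 0, 0, 0.05],
  [0, 0, 0, 0.002, 0, 0, 0.05],
  [0, 0, 0, 0.0027, 0, 0, 0.05],
  [0, 0, 0, 0.0034, 0, 0, 0.05],
  [0, 0, 0, 0.004, 0, 0, 0.05],
  [0, 0, 0, 0.0046, 0, 0, 0.05],
  [0, 0, 0, 0.0052, 0, 0, 0.05],
])

```text
clock: 8.05
eef_pos: [552.6, 41.7, 57.7]
tcp_rot: [-3.142, 0.0, 1.41]
contact_force: [-0.0, -2.9, -1.8]
opening: 0.691
grasp_force: 107.8
```

Request:
move_arm([
  [0, 0, 0, 0.0005, 0, 0, 0.05],
  [0, 0, 0, 0.001, 0, 0, 0.05],
  [0, 0, 0, 0.0015, 0, 0, 0.05],
  [0, 0, 0, 0.002, 0, 0, 0.05],
])

```text
clock: 8.55
eef_pos: [552.9, 43.7, 57.7]
tcp_rot: [-3.142, 0.0, 1.41]
contact_force: [-1.0, -3.1, -1.9]
opening: 0.693
grasp_force: 107.8
```

Request:
move_arm([
  [0, 0, 0, 0.0005, 0, 0, 0.05],
  [0, 0, 0, 0.001, 0, 0, 0.05],
  [0, 0, 0, 0.0015, 0, 0, 0.05],
])

```text
clock: 8.93
eef_pos: [553.2, 45.2, 57.7]
tcp_rot: [-3.142, 0.0, 1.41]
contact_force: [-0.9, -4.3, -1.2]
opening: 0.691
grasp_force: 107.8
```

Request:
move_arm([
  [0, 0, 0, 0.0004, 0, 0, 0.05],
  [0, 0, 0, 0.0008, 0, 0, 0.05],
])

```text
clock: 9.18
eef_pos: [553.3, 46.1, 57.7]
tcp_rot: [-3.142, 0.0, 1.41]
contact_force: [-0.6, -4.0, -1.0]
opening: 0.688
grasp_force: 107.7
```

Request:
move_arm([
  [0, 0, 0, 0.0004, 0, 0, 0.05],
  [0, 0, 0, 0.0008, 0, 0, 0.05],
  [0, 0, 0, 0.0012, 0, 0, 0.05],
])

```text
clock: 9.55
eef_pos: [553.5, 47.2, 57.7]
tcp_rot: [3.142, 0.0, 1.41]
contact_force: [-0.0, -4.7, -0.2]
opening: 0.693
grasp_force: 107.7
```

Request:
move_arm([
  [0, 0, 0, 0.0004, 0, 0, 0.05],
  [0, 0, 0, 0.0008, 0, 0, 0.05],
  [0, 0, 0, 0.0012, 0, 0, 0.05],
])

```text
clock: 9.93
eef_pos: [553.7, 48.1, 57.7]
tcp_rot: [-3.142, 0.001, 1.41]
contact_force: [-1.3, -7.7, 0.6]
opening: 0.691
grasp_force: 107.7
```

```bash
python3 look.py l3; python3 - <<'E'
import cv2,numpy as np
a=cv2.imread('pics/l3.png'); cv2.imwrite('pics/l3x.png',cv2.resize(a[140:250,220:310],None,fx=5,fy=5,interpolation=cv2.INTER_CUBIC))
E
```

```text
9.925 tcp loc [[-0.52  9.18 57.7 ]] rot [-3.1415e+00  5.0000e-04  1.4105e+00] F -0.02 -7.85 0.56 M [-1.356  0.171 -0.068]
-44 -4 331 y med -7.03 slope x 0.0052 slope z 0.002
-64 -49 28 y med 6.05 slope x -0.0185 slope z -0.5092
x range [-28.5  28.8] z [ 41.2 102. ]
mid [(-52.5, 14), (-49.5, 13), (-11.5, -33), (51.5, 19), (88.5, 31), (95.5, -45), (107.5, -18)]
left [(-77.5, 29), (-63.5, -20), (-59.5, -36), (-53.5, 24), (-8.5, -35), (57.5, 16), (88.5, 29), (94.5, -44), (106.5, -16)]
right [(-59.5, 39), (-9.5, -47), (51.5, 17)]
```

View pics/l3x.png

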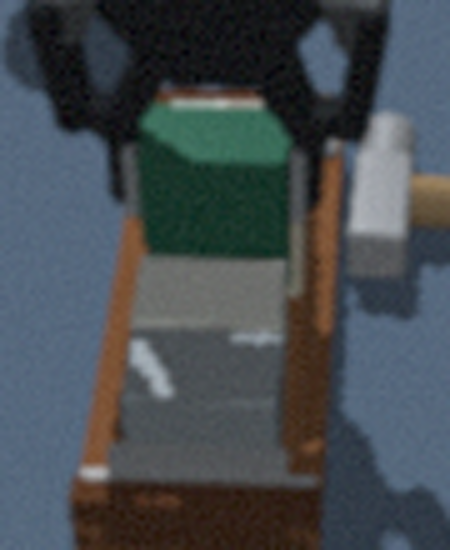

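Request:
move_arm([
  [0, 0, 0, 0.0003, 0, 0, 0.05],
  [0, 0, 0, 0.0003, 0, 0, 0.05],
])

```text
clock: 10.22
eef_pos: [553.7, 48.2, 57.7]
tcp_rot: [-3.141, 0.001, 1.41]
contact_force: [-1.0, -7.7, 0.6]
opening: 0.689
grasp_force: 107.7
```

Request:
move_arm([
  [0, 0, 0, 0.0003, 0, 0, 0.05],
  [0, 0, 0, 0.0006, 0, 0, 0.05],
])

```text
clock: 10.48
eef_pos: [553.7, 48.2, 57.7]
tcp_rot: [-3.141, 0.002, 1.411]
contact_force: [-1.3, -12.4, 1.8]
opening: 0.693
grasp_force: 107.8
```

Request:
move_arm([
  [0, 0, 0, -0.001, 0, 0, 0.05],
  [0, 0, 0, -0.003, 0, 0, 0.05],
  [0, 0, 0, -0.006, 0, 0, 0.05],
  [0, 0, 0, -0.009, 0, 0, 0.05],
  [0, 0, 0, -0.0115, 0, 0, 0.05],
  [0, 0, 0, -0.013, 0, 0, 0.05],
  [0, 0, 0, -0.014, 0, 0, 0.05],
  [0, 0, 0, -0.015, 0, 0, 0.05],
])

```text
clock: 11.48
eef_pos: [551.5, 34.5, 57.7]
tcp_rot: [3.142, -0.0, 1.41]
contact_force: [-0.1, -0.6, -2.4]
opening: 0.688
grasp_force: 108.0
```

Request:
move_arm([
  [0, 0, 0, -0.0008, 0, 0, 0.05],
  [0, 0, 0, -0.0016, 0, 0, 0.05],
  [0, 0, 0, -0.0024, 0, 0, 0.05],
  [0, 0, 0, -0.0032, 0, 0, 0.05],
])

```text
clock: 11.98
eef_pos: [551.0, 31.5, 57.7]
tcp_rot: [3.142, -0.0, 1.41]
contact_force: [-0.2, 2.7, -3.3]
opening: 0.692
grasp_force: 108.0
```

Request:
move_arm([
  [0, 0, 0, -0.0008, 0, 0, 0.05],
  [0, 0, 0, -0.0016, 0, 0, 0.05],
  [0, 0, 0, -0.0024, 0, 0, 0.05],
  [0, 0, 0, -0.0032, 0, 0, 0.05],
  [0, 0, 0, -0.004, 0, 0, 0.05],
  [0, 0, 0, -0.0048, 0, 0, 0.05],
  [0, 0, 0, -0.0056, 0, 0, 0.05],
  [0, 0, 0, -0.0062, 0, 0, 0.05],
])

```text
clock: 12.98
eef_pos: [550.0, 25.2, 57.7]
tcp_rot: [3.142, -0.0, 1.41]
contact_force: [0.5, 3.2, -2.6]
opening: 0.691
grasp_force: 108.0
```

Request:
move_arm([
  [0, 0, 0, -0.0006, 0, 0, 0.05],
  [0, 0, 0, -0.0012, 0, 0, 0.05],
  [0, 0, 0, -0.0018, 0, 0, 0.05],
  [0, 0, 0, -0.0024, 0, 0, 0.05],
])

```text
clock: 13.48
eef_pos: [549.6, 22.8, 57.7]
tcp_rot: [3.142, -0.0, 1.41]
contact_force: [0.3, 2.9, -3.0]
opening: 0.691
grasp_force: 108.0
```

Request:
move_arm([
  [0, 0, 0, -0.0005, 0, 0, 0.05],
  [0, 0, 0, -0.001, 0, 0, 0.05],
  [0, 0, 0, -0.0015, 0, 0, 0.05],
  [0, 0, 0, -0.002, 0, 0, 0.05],
  [0, 0, 0, -0.0024, 0, 0, 0.05],
])

```text
clock: 14.1
eef_pos: [549.2, 20.5, 57.7]
tcp_rot: [3.142, -0.0, 1.41]
contact_force: [-0.2, 2.8, -3.2]
opening: 0.691
grasp_force: 108.0
```

Request:
move_arm([
  [0, 0, 0, -0.0004, 0, 0, 0.05],
  [0, 0, 0, -0.0008, 0, 0, 0.05],
])

```text
clock: 14.35
eef_pos: [549.1, 19.7, 57.7]
tcp_rot: [3.142, 0.0, 1.41]
contact_force: [0.9, 2.7, -2.6]
opening: 0.695
grasp_force: 108.0
```

Request:
move_arm([
  [0, 0, 0, -0.0003, 0, 0, 0.05],
  [0, 0, 0, -0.0006, 0, 0, 0.05],
])

```text
clock: 14.6
eef_pos: [549.0, 19.1, 57.7]
tcp_rot: [-3.142, -0.0, 1.41]
contact_force: [0.5, 2.9, -2.5]
opening: 0.694
grasp_force: 108.0
```

Request:
move_arm([
  [0, 0, 0, -0.0003, 0, 0, 0.05],
  [0, 0, 0, -0.0003, 0, 0, 0.05],
])

```text
clock: 14.85
eef_pos: [548.9, 18.8, 57.7]
tcp_rot: [-3.142, 0.0, 1.41]
contact_force: [1.3, 3.5, -2.4]
opening: 0.692
grasp_force: 108.0
```

```bash
python3 look.py l4
```

```text
14.85 tcp loc [[ -0.52 -20.58  57.66]] rot [-3.1416  0.      1.4102] F 0.67 3.7 -2.37 M [ 0.482 -0.109  0.001]
-44 -4 333 y med -36.59 slope x 0.0063 slope z -0.0032
x range [-30.1  28.9] z [ 58.4 101.9]
mid [(-65.5, 12), (-32.5, -35), (20.5, 21), (57.5, 42), (69.5, -58)]
left [(-104.5, 40), (-96.5, -29), (-89.5, -16), (-67.5, 18), (-33.5, -40), (27.5, 15), (54.5, 46), (58.5, 49), (69.5, -74)]
right [(-102.5, -13), (-89.5, 40), (-84.5, -49), (-64.5, 16), (-33.5, -35), (17.5, 12), (20.5, 14), (43.5, -17)]
```

Request:
move_arm([
  [0, 0, 0, 0.001, 0, 0, 0.05],
  [0, 0, 0, 0.003, 0.0005, 0, 0.05],
  [0, 0, 0, 0.007, 0.0005, 0, 0.05],
  [0, 0, 0, 0.011, 0.0005, 0, 0.05],
  [0, 0, 0, 0.0135, 0.0005, 0, 0.05],
  [0, 0, 0, 0.0147, 0.0005, 0, 0.05],
  [0, 0, 0, 0.0147, 0.0005, 0, 0.05],
  [0, 0, 0, 0.0147, 0.0005, 0, 0.05],
])

```text
clock: 15.9
eef_pos: [551.7, 33.2, 57.7]
tcp_rot: [-3.142, 0.0, 1.41]
contact_force: [-0.0, 0.5, -2.5]
opening: 0.689
grasp_force: 108.0
```

```bash
python3 look.py l5; python3 - <<'E'
import cv2,numpy as np
a=cv2.imread('pics/l5.png'); cv2.imwrite('pics/l5x.png',cv2.resize(a[140:250,220:310],None,fx=5,fy=5,interpolation=cv2.INTER_CUBIC))
E
```

```text
15.9 tcp loc [[-5.000e-02 -5.890e+00  5.766e+01]] rot [-3.1415  0.      1.4102] F -0.09 0.45 -2.54 M [ 0.024 -0.016  0.006]
-44 -4 464 y med -21.1 slope x 0.0063 slope z 0.5479
-64 -49 77 y med -21.9 slope x 0.0046 slope z -0.0494
x range [-28.7  30.2] z [ 40.9 113.6]
mid [(-63.5, 13), (-24.5, -32), (33.5, 21), (74.5, 44), (86.5, -55)]
left [(-93.5, 26), (-77.5, -30), (-67.5, 20), (-24.5, -40), (44.5, 16), (73.5, 46), (77.5, 36), (87.5, -62)]
right [(-73.5, 31), (-67.5, -22), (-25.5, -39), (33.5, 14), (36.5, 15), (65.5, -14)]
```

View pics/l5x.png

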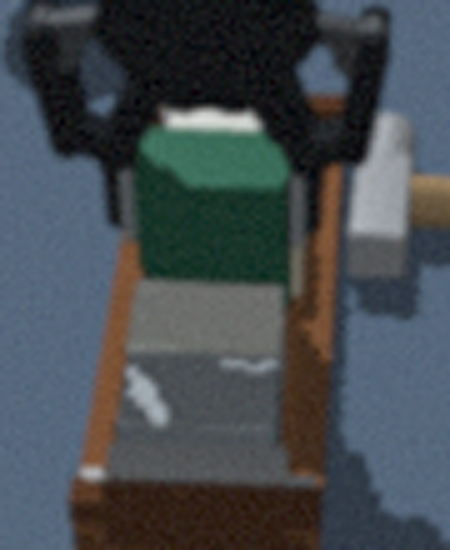

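The key is upright and centred in the opening, with c and d seen at crop (205,340) and d's stop just below. I'll descend in stages.

Request:
move_arm([
  [0, 0, 0, 0.0002, 0, 0.0015, 0.05],
  [0, 0, 0, 0.0002, 0, 0.003, 0.05],
  [0, 0, 0, 0.0002, 0, 0.004, 0.05],
  [0, 0, 0, 0.0002, 0, 0.0048, 0.05],
  [0, 0, 0, 0.0002, 0, 0.0056, 0.05],
  [0, 0, 0, 0.0002, 0, 0.0064, 0.05],
])

```text
clock: 16.7
eef_pos: [551.8, 33.4, 51.3]
tcp_rot: [3.142, -0.0, 1.41]
contact_force: [1.5, 0.4, -2.8]
opening: 0.69
grasp_force: 108.0
```

Request:
move_arm([
  [0, 0, 0, 0, 0, 0.001, 0.05],
  [0, 0, 0, 0, 0, 0.0025, 0.05],
  [0, 0, 0, 0, 0, 0.004, 0.05],
  [0, 0, 0, 0, 0, 0.0055, 0.05],
  [0, 0, 0, 0, 0, 0.007, 0.05],
])

```text
clock: 17.32
eef_pos: [551.8, 33.4, 44.2]
tcp_rot: [-3.142, -0.0, 1.41]
contact_force: [-0.8, -0.5, -3.0]
opening: 0.691
grasp_force: 108.0
```

Request:
move_arm([
  [0, 0, 0, 0, 0, 0.0008, 0.05],
  [0, 0, 0, 0, 0, 0.0016, 0.05],
  [0, 0, 0, 0, 0, 0.0024, 0.05],
  [0, 0, 0, 0, 0, 0.003, 0.05],
])

```text
clock: 17.82
eef_pos: [551.8, 33.4, 41.3]
tcp_rot: [3.142, -0.0, 1.41]
contact_force: [-0.3, 0.1, -2.0]
opening: 0.69
grasp_force: 108.0
```

Request:
move_arm([
  [0, 0, 0, 0, 0, 0.0004, 0.05],
  [0, 0, 0, 0, 0, 0.0008, 0.05],
])

```text
clock: 18.08
eef_pos: [551.8, 33.4, 40.5]
tcp_rot: [3.142, -0.0, 1.41]
contact_force: [-0.4, -0.6, -3.4]
opening: 0.691
grasp_force: 108.0
```

Request:
move_arm([
  [0, 0, 0, 0, 0, 0.0004, 0.05],
  [0, 0, 0, 0, 0, 0.0008, 0.05],
])

```text
clock: 18.32
eef_pos: [551.8, 33.4, 40.2]
tcp_rot: [-3.142, -0.0, 1.41]
contact_force: [-4.0, 0.3, 9.8]
opening: 0.69
grasp_force: 108.5
```

Request:
move_arm([
  [0, 0, 0, 0, 0, 0.0004, 0.05],
  [0, 0, 0, 0, 0, 0.0006, 0.05],
])

```text
clock: 18.58
eef_pos: [551.8, 33.4, 40.2]
tcp_rot: [3.141, -0.0, 1.41]
contact_force: [-5.5, -0.4, 15.2]
opening: 0.693
grasp_force: 109.0
```

Request:
move_arm([
  [0, 0, 0, 0, 0, -0.0006, 0.05],
  [0, 0, 0, 0, 0, -0.0009, 0.05],
  [0, 0, 0, 0, 0, -0.0009, 0.05],
], grip_force=20)

```text
clock: 18.95
eef_pos: [551.8, 33.4, 40.2]
tcp_rot: [3.142, -0.0, 1.41]
contact_force: [-3.1, 0.6, 7.3]
opening: 0.696
grasp_force: 108.3
```

```bash
python3 look.py l6 | head -4
```

```text
18.95 tcp loc [[ 1.000e-02 -5.640e+00  4.024e+01]] rot [ 3.1416 -0.      1.4102] F -3.16 0.12 7.26 M [-0.04   0.455  0.023]
-64 -49 286 y med -13.88 slope x 0.0293 slope z 1.681
-80 -72 67 y med -21.78 slope x 0.0053 slope z -0.0445
x range [-28.1  29. ] z [ 52.4 136.4]
```

Request:
move_arm([
  [0, 0, 0, 0, 0, -0.0005, 0.05],
  [0, 0, 0, 0, 0, -0.0005, 0.063],
  [0, 0, 0, 0, 0, -0.0005, 0.065],
  [0, 0, 0, 0, 0, -0.0005, 0.07],
  [0, 0, 0, 0, 0, -0.0005, 0.08],
  [0, 0, 0, 0, 0, -0.0005, 0.085],
  [0, 0, 0, 0, 0, -0.0005, 0.085],
])

```text
clock: 19.88
eef_pos: [551.8, 33.4, 40.5]
tcp_rot: [3.142, -0.0, 1.41]
contact_force: [-0.5, -0.0, -0.2]
opening: 0.997
grasp_force: 0.0
```

Released. I'll retreat straight up, then move clear toward the stand side to look.

Request:
move_arm([
  [0, 0, 0, 0, 0, -0.005, 0.085],
  [0, 0, 0, 0, 0, -0.02, 0.085],
  [0, 0, 0, 0, 0, -0.05, 0.085],
  [0, 0, 0, 0, 0, -0.09, 0.085],
  [0, 0, 0, 0, 0, -0.13, 0.085],
  [0, 0, 0, 0, 0, -0.16, 0.085],
  [0, 0, 0, 0, 0, -0.18, 0.085],
])

```text
clock: 20.75
eef_pos: [552.3, 33.5, 223.5]
tcp_rot: [3.139, -0.001, 1.41]
contact_force: [-0.4, -0.1, -0.9]
opening: 0.996
grasp_force: 0.0
```

Request:
move_arm([
  [0, 0, 0, -0.03, 0, 0, 0.085],
  [0, 0, 0, -0.08, 0, 0, 0.085],
  [0, 0, 0, -0.13, 0, 0, 0.085],
  [0, 0, 0, -0.18, 0, 0, 0.085],
  [0, 0, 0, -0.23, 0, 0, 0.085],
  [0, 0, 0, -0.26, 0, 0, 0.085],
  [0, 0, 0, -0.28, 0, 0, 0.085],
  [0, 0, 0, -0.28, 0, 0, 0.085],
])

```text
clock: 21.75
eef_pos: [506.9, -243.7, 221.1]
tcp_rot: [3.141, 0.0, 1.409]
contact_force: [-0.3, 0.1, 0.1]
opening: 0.992
grasp_force: 0.0
```

```bash
python3 - <<'E'
from h import *
im,d,P,r,T=cloud("top"); 
o=cv2.resize(im[175:275,170:350],None,fx=4,fy=4,interpolation=cv2.INTER_CUBIC); cv2.imwrite("pics/fin.png",o[...,::-1])
hsv=cv2.cvtColor(im,cv2.COLOR_RGB2HSV);H,S=hsv[...,0].astype(int),hsv[...,1].astype(int);L=loc(P.reshape(-1,3)).reshape(P.shape)
box=(abs(L[...,0])<50)&(abs(L[...,1])<110)
g=box&(H>60)&(H<95)&(S>110)&(L[...,2]>75); print("key",g.sum(),rect(L[g][:,:2]),np.median(L[g],0).round(1))
w=box&(S<110)&(L[...,2]>46)&(L[...,2]<60)
N,l,s,c=cv2.connectedComponentsWithStats(w.astype(np.uint8),connectivity=4)
for i in range(1,N):
    if s[i,4]>150:
        q=L[l==i]; A=np.c_[q[:,:2],np.ones(len(q))]; k=np.linalg.lstsq(A,q[:,2],rcond=None)[0]; print("blk",rect(q[:,:2]),"tilt",k[:2].round(4),np.median(q[:,2]).round(1))
print(sensors.sense()["contact_force"])
E
```

```text
key 663 ([-1.6, -3.7], [59.5, 33.4], 0.28) [-2.6 -3.8 83.6]
blk ([1.0, 57.8], [79.0, 62.7], -89.51) tilt [ 0.0055 -0.0007] 52.7
blk ([-2.0, -61.5], [83.7, 61.4], -87.89) tilt [0.0052 0.0034] 52.4
[ 0.38139996 -0.05902153  0.18433352]
```

View pics/fin.png

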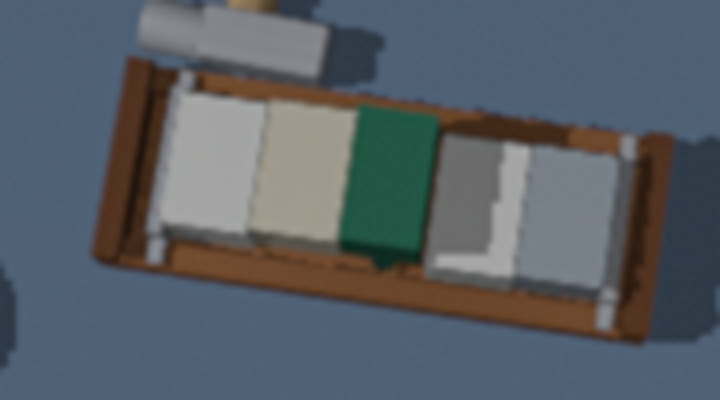

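The final view shows white a (210,160), cream b (305,170), the green key (390,180), white c (475,205, partly shadowed) and grey d (570,215), all flat and in order. The key's top is at 83.6 mm against the 83 mm expected.

```bash
python3 -c "
from rig import order
print(order.sign_off())"
```

```text
the job is handed in; nothing more can be done
None
```

I dry-fitted the key stone between block_b and block_c, released it and handed the job in at about 22 s; the final picture showed it home on the floor with all four blocks flat and in order, but sign-off returned no verdict.

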